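# Swing the print tray into its bay and ease the amber shield down

## Robot

A 7-joint arm with a two-finger parallel gripper is mounted at the origin on the work surface. World frame = base frame: x ahead of the robot, y to its left, z up, the work surface at z = 0. Lengths are in m, angles in rad, forces in N, time in s.
With the tool pointing down it reaches from about 0.4 to 0.85 m from the base axis. Payload 6.9 kg.
Tool frame: the origin (TCP) lies on the mounting face of the last link; the fingertips stand 173 mm ahead of it and the grasp point (between the pads) lies 155 mm ahead of it (grip_depth is the distance from the TCP to the grasp point, in m); z points along the fingers, y is the line along which they close (so a half turn about z gives the same grasp; the last joint's range is limited). The gripper opens to 85 mm and grips with 20 to 120 N. Pads are 22 mm wide; open, the fingers measure 114 mm over their backs; the gripper's body (76 mm by 85 mm) begins 54 mm behind the grasp point. The pads swing forward as they close: fully open they stand 13 mm farther back than shut.
Start: joints at [1.264, 0.507, -0.238, 1.5, 0.126, 1.149, -0.155], TCP at [0.251, -0.573, 0.405] pointing down, gripper open.
Joint ranges: [-3.08, 3.08], [-0.24, 2.05], [-1.43, 1.35], [0, 2.5], [-1.52, 4.66], [0.17, 1.96], [-2.89, 2.89]. Speed limits (rad/s): [2.39, 2.39, 3.14, 3.14, 3.14, 3.14, 3.14].

## Interface

Orientations are given as [roll, pitch, yaw] about the fixed x, y, z axes, in that order (R = Rz(yaw) Ry(pitch) Rx(roll)).
In Python, from workcell import * gives the robot as it stands.
- The arm moves only by the tool arm_command, never from a script. Its argument "commands" is a list of rows, each an object with "linear": the shift along the world's x, y, z in mm, a list of three; "roll": the turn about the world's z in degrees; "grip": the opening, from 0 (shut) to 1 (fully open). A call has 1 to 10 rows; each row shifts and turns the commanded pose from where the row before left it; what a row does not reach is not made up. A row lasts 1/12 s, in which the tool goes at most 41.7 mm and 7.16 degrees, less where a joint would pass 70% of its speed; a pose out of reach is approached as far as the arm can. A call with a gripper value outside its range is refused whole. The fingers move at their own pace and stop on an object; the grip force is fixed at half the most. Time passes only in rows, so rows that do not move let the fingers close. It gives the time, the measured TCP pose, the force, the opening and the grip force at its end, in the units of the state.
- sense(): the state, without advancing time (a new reading comes with each control period).
- grab_frame(name): name is "scene" or "top" or "wrist"; returns a dict with "img" (400x640x3 uint8, blue, green, red), "fx", "fy", "cx", "cy" (pixels), "dist_coeffs" ([k1, k2, p1, p2, k3] as OpenCV has them; the pictures are not rectified), "position" and "rotation" of the camera in the world. Camera axes: x right, y down, z forward; pixel columns grow to the right and rows downward; lengths in m; the calibration is good to about 2 mm. A picture is of the moment at which its call begins. There is no depth.
- job_done(): hands the job in; it is judged then, once.
Trained networks look in a picture, given as the dict that the camera call returned (one of the last four; its "shot" number tells which), for a name from the list of things; names that differ only in an ending like _2 or _b are one class to them, and where a whole thing is asked for, a point or a joint stands for the part that bears it (a point fixed in the world has none). Each returns a list of dicts, best first, with "conf" (0 to 1); they miss things now and then, are a little off and sometimes report something else, mostly with a low value. They report only what shows in the picture. A call takes as long as a camera call.
- cut_out(picture, name): "pixels" (400x640 bool, what is visible of it).
- spot_point(picture, name): "xyz" ([x, y, z] in m, in the coordinates of the camera as it stood for that picture, good to about 4 mm: a listed point, or the origin of a listed thing).
The state is a dict: "time": time; "q": joint angles; "joint_velocities": joint speeds; "joint_efforts": joint torques, N m; "position": TCP position; "tool_rot": TCP orientation; "wrist_force": force on the tool from outside, world axes, zero at the start; "torque": the same for the moment, N m; "width": finger opening in m; "finger_force": force on a finger pad.
Only numpy, scipy, OpenCV 4.12 (cv2) and the standard library are available. Lean on these libraries where they do the work, as an engineer would, in place of code of your own. Each camera call takes 0.05 s, during which the arm holds its last target. There are 200 camera calls.

## Task

Swing the black tray of printed pins a quarter turn, counter-clockwise seen from above, by pushing its free corner round its orange ear, which must stay in the fence's notch, until its long side is flush with the fence and the brass catch has sprung up behind it. Then bring the amber shield down by its bar and ease it fully shut: do not let it drop. Do not press on the printed pins or lift the tray, leave everything else where it is, and let go at the end.

Things in the scene. Friction and masses are not known exactly. Their poses are not given: they have to be found in the camera images.
- station: Fixed station. Origin: at table level on the pivot notch's vertical axis; x to the station's back (away from the robot at yaw 0), y left, z up. Grey deck, top 8 mm above the table, x -185 to 160, y -245 to 145 mm. Behind the fence a white housing, front at x 17, top 108 mm above the table.
- notch (a point): On the notch's axis, on the deck's top (station 0, 0, 8 mm). Black fence on the deck: front face at station x -4 mm, y -239 to 139 mm, 30 mm high above the deck, broken by the notch: 36 mm wide (y -18 to 18), its back at x 17 mm.
- tray: Loose black solid tray, 140 x 90 x 40 mm, 0.45 to 0.85 kg. Origin: axis of its orange corner ear (radius 16, 28 mm high), underside. Body spans own x -146..-6, y 6..96 mm. Start: ear in the notch with 1 to 2 mm play, yaw 0 to 0.25 rad relative to the station, so it lies left of the notch in front of the fence. Home: relative yaw +pi/2, its face y = 6 along the fence within 2 mm.
- push_corner (a point): Tray's corner opposite the ear, own x -146, y 96 mm, 20 mm above the underside; home at station x -96, y -146 mm. Pushing the long face y = 96 mm near this corner (own x about -130), round the ear, takes 1 to 6 N and keeps the ear in the notch (pushing straight at the end can jam); the catch adds up to 5 N; once home the fence stops it dead. It can be pushed home with 12 N.
- prints: Fragile cream block of printed pins fixed on the tray, 100 x 54 mm, from 41 to 61 mm above the tray's underside, centred on the tray (tray x -76, y 51 mm). Origin: centre of its foot. Axes as the tray's.
- catch (a joint): Sprung brass catch in the deck, a low cone, radius 18 mm at its foot, 5 mm high, at station x -115.5, y -60 mm. Value in m: 0 up, 0.005 flush with the deck. 1 N starts it down, 2 N holds it flush. The tray rides over it; it springs up 1.5 mm clear of the tray's front face once the tray is home.
- catch_top (a point): Top centre of the brass catch.
- shield (a joint): Amber flap hinged along station y at station x 30, z 114 mm above the table; 180 mm wide (y -160 to 20), 5 mm thick, edge 130 mm from the hinge. Value in rad: 0 shut (level over the bay, at its stop), about 1.7 open, just past upright. 0.3 kg with a light closing spring; hinge friction holds it open only past upright; below about 1.5 it falls shut.
- shield_bar (a point): Middle of the flap's pull bar: round, 12 mm thick, 130 mm long along station y, 165 mm from the hinge axis in the flap's plane, 35 mm beyond its edge; struts 60 mm either side. At value q: station x 30 - 165 cos q, y -70, z 114 + 165 sin q mm. It turns between gripping fingers: an upright tool closing along station x can pinch it and carry it round.
- jar: Small closed jar, 40 mm diameter, 60 mm high, on the right of the deck. To be left alone. Origin: centre of its underside.
- scraper: Scraper 200 mm long lying left of the station. To be left alone. Origin: about its middle, on the table.
- resin: Black resin bottle, 80 mm diameter, 190 mm high. To be left alone. Origin: centre of its underside.
- alcohol: Clear bottle with blue cap, 70 mm diameter, 180 mm high. To be left alone. Origin: centre of its underside.
- phone: Black phone 150 x 74 x 9 mm. To be left alone. Origin: centre of its underside.
- gloves: Carton 120 x 230 x 70 mm. To be left alone. Origin: centre of its underside.
- cup: White cup, 70 mm diameter, 90 mm high. To be left alone. Origin: centre of its underside.
- platform: Aluminium build platform 150 x 100 x 20 mm with a black 50 mm block on it. To be left alone. Origin: centre of its underside.

How it is judged:
On the way, in this order (a step that is already met when the one before it is completed fails the run):
1. the tray is turned home, flush with the fence, the catch up behind it (angle between the x axis of tray and the y axis of station, either way round below 0.05 rad and y of push_corner in the frame of station below -0.12 m and x of push_corner in the frame of station above -0.103 m and horizontal distance between tray and notch below 0.008 m and angle between tray's own z axis and vertical below 0.03 rad and value of joint catch below 0.0015 m), for 0.2 s.
2. the shield is shut (value of joint shield below 0.05 rad), for 0.2 s.
At the end, for the whole second after the job is handed in: The tray's long side is within 0.05 rad (about 3 degrees) of the fence and its free corner no more than 7 mm short of home, its ear within 8 mm of the notch's axis, the tray flat and at rest, the catch up (less than 1.5 mm down), and the shield shut within 0.05 rad (all of step 1 and value of joint shield below 0.05 rad and linear speed of tray below 0.01 m/s); the robot touches nothing.
It fails at once if the orange ear leaves its notch (ear axis more than 20 mm from where it began) (distance of tray from where it was at the start of the episode above 0.02 m).
It fails at once if the tray is lifted or tipped (z of tray in the frame of station above 0.02 m or angle between tray's own z axis and vertical above 0.2 rad).
It fails at once if the shield drops (closes faster than 1.8 rad/s) (velocity of joint shield below -1.8 rad/s).
It fails at once if the printed pins are pressed with more than 3 N (contact force between any of the fingers, the arm and prints above 3 N).
It fails at once if a bystander is moved more than 25 mm (distance of any of jar, scraper, resin, alcohol, phone, gloves, cup, platform from where it was at the start of the episode above 0.025 m).
It also fails if it takes over 72 s, if anything falls off the work surface, if the arm or the gripper's body presses on something with over 40 N, if the wrist force passes 120 N, or if a joint passes its speed limit or range.

## Working session

There is one attempt and no reset: what is moved stays moved. The work goes in short steps, Python scripts to look and compute and a tool call to move; the robot and the scene stay as the last step left them, time stands still between calls to the robot, and variables do not carry over. Pictures are saved under pics/ and viewed, at most 10 in all, crops included, and the job is handed in when it is done.

Besides the shell and the picture viewer there is one more tool, called after "Call:" by a JSON object that holds its "op" and its "data". arm_command: Moves the arm, as the interface text tells. Its arguments: {"type":"object","properties":{"commands":{"type":"array"}},"required":["commands"]}

```bash
mkdir -p pics; ls; cat > h.py <<'E'
from workcell import *
import numpy as np, cv2
def w(f,p): return np.array(f["position"])+np.array(f["rotation"])@np.array(p)
def spots(f,names):
    for n in names:
        try:
            r=spot_point(f,n)
            print(n,[(round(d["conf"],2),np.round(w(f,d["xyz"])*1000).tolist()) for d in r[:2]])
        except Exception as e: print(n,e)
E
python3 - <<'E'
from h import *
s=sense();print(s)
for c in ["scene","top"]:
    f=grab_frame(c);cv2.imwrite(f"pics/{c}0.png",f["img"]);print(c,np.round(f["position"],3),np.round(f["rotation"],3).tolist(),f["fx"])
    spots(f,["station","notch","tray","push_corner","prints","catch_top","shield_bar","jar","scraper","resin","alcohol","phone","gloves","cup","platform"])
E
```

```text
pics
{'time': 0.0, 'q': array([ 1.26349746,  0.50832734, -0.23750011,  1.50110908,  0.12571058,
        1.1488898 , -0.15481818]), 'joint_velocities': array([ 0.00058409, -0.00043924,  0.00042762,  0.00101226,  0.00059157,
        0.00057747, -0.00038368]), 'joint_efforts': array([-1.16791518e-03, -6.20601940e+01, -2.18693018e+00, -2.49661875e+01,
        1.27903250e-02,  1.18038920e-02,  4.10764005e-05]), 'position': array([ 0.25058213, -0.57236649,  0.40384326]), 'tool_rot': array([-3.13984866e+00,  5.23187048e-05,  4.12778083e-01]), 'wrist_force': array([-0.69086546, -0.03906763, -0.2412212 ]), 'torque': array([0.02086619, 0.00719816, 0.0120953 ]), 'finger_force': 0.0, 'width': 0.08535498668916454}
scene [ 1.115 -0.526  1.104] [-2.44, -0.019, 0.902] 437.5772143238181
station [(0.91, [2272.0, 631.0, 2261.0])]
notch []
tray [(0.34, [2667.0, 1026.0, 2656.0])]
push_corner []
prints []
catch_top [(0.47, [2591.0, 950.0, 2580.0])]
shield_bar [(0.88, [2078.0, 437.0, 2067.0]), (0.41, [2359.0, 718.0, 2347.0])]
jar [(0.62, [2667.0, 1026.0, 2656.0]), (0.25, [1552.0, -89.0, 1540.0])]
scraper [
[... 517 characters left out ...]
60.0, -874.0])]
notch [(0.83, [-1812.0, -2161.0, -875.0])]
tray [(0.65, [-1813.0, -2162.0, -876.0])]
push_corner [(0.77, [-1553.0, -1902.0, -616.0])]
prints [(0.93, [-1622.0, -1971.0, -685.0])]
catch_top [(0.5, [-1986.0, -2335.0, -1049.0]), (0.26, [-1624.0, -1973.0, -687.0])]
shield_bar [(0.96, [-1602.0, -1951.0, -665.0])]
jar [(0.63, [-2503.0, -2852.0, -1566.0]), (0.62, [-411.0, -760.0, 526.0])]
scraper [(0.61, [-1078.0, -1427.0, -141.0])]
resin [(0.72, [-347.0, -696.0, 590.0])]
alcohol [(0.85, [-359.0, -708.0, 578.0])]
phone [(0.73, [-3077.0, -3426.0, -2141.0])]
gloves [(0.76, [-417.0, -766.0, 519.0])]
cup [(0.96, [-3065.0, -3414.0, -2128.0])]
platform [(0.62, [-2909.0, -3258.0, -1972.0])]
```

Rotation is roll-pitch-yaw; converting.

```bash
cat > h.py <<'E'
from workcell import *
import numpy as np, cv2
from scipy.spatial.transform import Rotation as R
def rot(f): return R.from_euler("xyz",f["rotation"]).as_matrix()
def w(f,p): return np.array(f["position"])+rot(f)@np.array(p)
def K(f): return np.array([[f["fx"],0,f["cx"]],[0,f["fy"],f["cy"]],[0,0,1]])
def proj(f,P):
    Rt=rot(f).T; t=-Rt@np.array(f["position"])
    return cv2.projectPoints(np.array(P,float).reshape(-1,1,3),cv2.Rodrigues(Rt)[0],t,K(f),np.array(f["dist_coeffs"]))[0].reshape(-1,2)
def onplane(f,uv,z):
    p=cv2.undistortPoints(np.array([[uv]],float),K(f),np.array(f["dist_coeffs"]))[0,0]
    d=rot(f)@np.array([p[0],p[1],1]); o=np.array(f["position"]); return o+d*(z-o[2])/d[2]
def st(o,yaw,p):
    c,s=np.cos(yaw),np.sin(yaw); p=np.atleast_2d(p); return np.c_[o[0]+c*p[:,0]-s*p[:,1],o[1]+s*p[:,0]+c*p[:,1],p[:,2]]
def spots(f,names):
    for n in names:
        r=spot_point(f,n)
        print(n,[(round(d["conf"],2),np.round(w(f,d["xyz"])*1000).tolist()) for d in r[:2]])
E
python3 - <<'E'
from h import *
for c in ["scene","top"]:
    f=grab_frame(c);cv2.imwrite(f"pics/{c}0.png",f["img"])
    spots(f,["station","notch","tray","push_corner","prints","catch_top","shield_bar","jar","scraper","resin","alcohol","phone","gloves","cup","platform"])
E
```

```text
station [(0.68, [552.0, -38.0, 1.0]), (0.67, [531.0, -266.0, 5.0])]
notch [(0.15, [440.0, -106.0, 14.0])]
tray []
push_corner [(0.29, [443.0, -109.0, 15.0])]
prints [(0.59, [471.0, -7.0, 50.0])]
catch_top [(0.49, [497.0, -450.0, 2.0]), (0.44, [444.0, -107.0, 13.0])]
shield_bar [(0.9, [609.0, -106.0, 275.0])]
jar [(0.75, [530.0, -268.0, 5.0]), (0.22, [646.0, -443.0, 3.0])]
scraper [(0.76, [556.0, 209.0, 2.0]), (0.49, [297.0, -411.0, -0.0])]
resin [(0.73, [637.0, 454.0, -2.0])]
alcohol [(0.97, [537.0, 449.0, 0.0])]
phone [(0.72, [500.0, -452.0, 0.0])]
gloves [(0.74, [326.0, 417.0, -0.0])]
cup [(0.94, [644.0, -442.0, 5.0]), (0.34, [537.0, 448.0, -1.0])]
platform [(0.68, [299.0, -413.0, -2.0]), (0.48, [324.0, 414.0, -0.0])]
station [(0.74, [551.0, -32.0, -0.0])]
notch [(0.96, [557.0, -33.0, 10.0]), (0.61, [390.0, 30.0, 32.0])]
tray [(0.78, [557.0, -33.0, 8.0]), (0.51, [324.0, 423.0, -1.0])]
push_corner [(0.73, [550.0, -34.0, -0.0]), (0.65, [390.0, 29.0, 28.0])]
prints [(0.96, [466.0, 2.0, 49.0])]
catch_top [(0.69, [391.0, 30.0, 30.0]), (0.65, [443.0, -103.0, 18.0])]
shield_bar [(0.84, [608.0, -105.0, 279.0])]
jar [(0.46, [323.0, 419.0, -1.0])]
scraper [(0.68, [552.0, 211.0, 1.0])]
resin [(0.92, [640.0, 460.0, 2.0])]
alcohol [(0.97, [536.0, 450.0, 1.0])]
phone [(0.92, [492.0, -453.0, -2.0])]
gloves [(0.84, [322.0, 418.0, -1.0])]
cup [(0.91, [642.0, -440.0, -1.0]), (0.35, [555.0, 210.0, 2.0])]
platform [(0.74, [296.0, -412.0, -0.0]), (0.19, [553.0, -32.0, 0.0])]
```

View pics/top0.png

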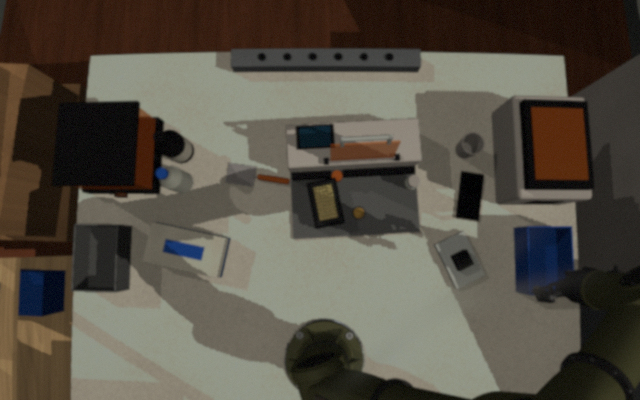

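View pics/scene0.png

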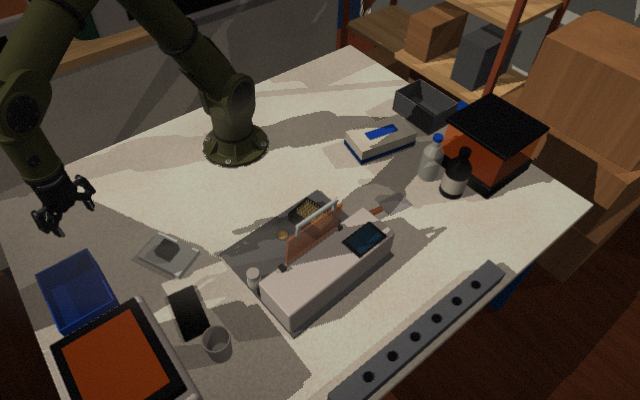

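```bash
python3 - <<'E'
from h import *
f=grab_frame("top")
for uv in [(291,235),(419,236)]: print(onplane(f,uv,.008)*1000)
im=cv2.resize(f["img"][110:250,270:440],None,fx=4.5,fy=4.5,interpolation=cv2.INTER_CUBIC)
im=cv2.convertScaleAbs(im,alpha=1.5,beta=20)
def dr(o,y,P,c):
    q=(proj(f,st(o,y,P))-[270,110]+.5)*4.5
    cv2.polylines(im,[np.int32(q)],True,c,1)
o=(.556,-.033);y=0.03
D=lambda x0,x1,y0,y1,z:np.array([[x0,y0,z],[x1,y0,z],[x1,y1,z],[x0,y1,z]])/1000
dr(o,y,D(-185,160,-245,145,8),(0,255,0)); dr(o,y,D(17,160,-245,145,108),(255,255,0))
dr(o,y,D(-4,17,-239,139,38),(0,255,255))
dr(o,y+.2,D(-146,-6,6,96,48),(0,0,255))
dr(o,y,[[-.1155+.018*np.cos(a),-.06+.018*np.sin(a),.008] for a in np.arange(0,6.28,.3)],(255,0,255))
cv2.imwrite("pics/ov.png",im)
E
```

```text
[372.32596704 104.05737601   8.        ]
[ 370.47588102 -288.93125014    8.        ]
```

View pics/ov.png

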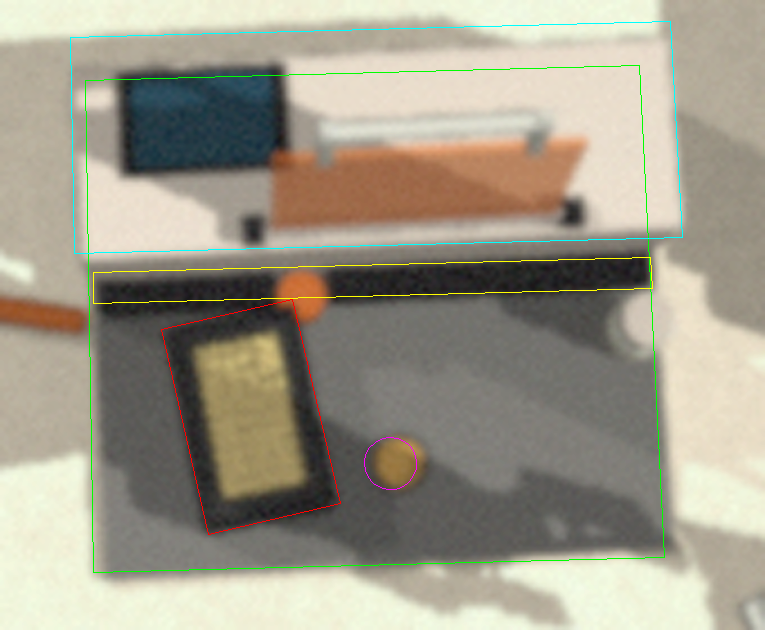

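```bash
python3 - <<'E'
from h import *
from scipy.optimize import least_squares
f=grab_frame("top")
def fit(P,uv,x0):
    uv=np.array(uv)/4.5+[270,110]-.5
    P=np.array(P)/1000
    r=least_squares(lambda v:(proj(f,st(v[:2],v[2],P))-uv).ravel(),x0,loss="soft_l1")
    print(np.round(r.x,4),np.round(r.fun,1)); return r.x
fit([[-185,145,8],[-185,-245,8],[-115.5,-60,13],[51,-70,277]],[(100,573),(675,548),(400,462),(435,127)],[.556,-.033,.03])
# tray corners: top face z48 ; near-ear, far
fit([[-6,96,48],[-6,6,48],[-146,96,48],[-146,6,48]],[(163,330),(293,303),(210,534),(340,503)],[.556,-.033,.2])
E
```

```text
[ 0.5561 -0.0358  0.0483] [ 0.5  0.8 -0.4  0.6 -0.4 -0.2  0.2 -1.1]
[ 0.5556 -0.0336  0.2292] [-0.1  0.1  0.1 -0.6 -0.3  0.2  0.3  0.3]
```

Call:
{"op": "arm_command", "data": {"commands": [{"linear":[14,36,0],"roll":-1,"grip":0},{"linear":[14,36,0],"roll":-1,"grip":0},{"linear":[14,36,0],"roll":-1,"grip":0},{"linear":[14,36,0],"roll":-1,"grip":0},{"linear":[14,36,0],"roll":-1,"grip":0},{"linear":[14,36,0],"roll":-1,"grip":0},{"linear":[14,36,0],"roll":-1,"grip":0},{"linear":[14,36,0],"roll":-1,"grip":0},{"linear":[14,36,0],"roll":-1,"grip":0},{"linear":[14,36,0],"roll":-1,"grip":0}]}}

```text
time: 4.13
position: [0.391, -0.2107, 0.405]
tool_rot: [3.141, -0.001, 0.237]
wrist_force: [0.7, -0.5, 0.2]
width: 0.0001
finger_force: 0.0
```

Call:
{"op": "arm_command", "data": {"commands": [{"linear":[2,32,0],"roll":0,"grip":0},{"linear":[2,32,0],"roll":0,"grip":0},{"linear":[2,32,0],"roll":0,"grip":0},{"linear":[2,32,0],"roll":0,"grip":0},{"linear":[2,32,0],"roll":0,"grip":0},{"linear":[0,0,0],"roll":0,"grip":0},{"linear":[0,0,0],"roll":0,"grip":0}]}}

```text
time: 4.72
position: [0.4008, -0.0509, 0.405]
tool_rot: [3.141, -0.001, 0.243]
wrist_force: [-0.3, -0.5, -0.4]
width: -0.0001
finger_force: 0.0
```

```bash
python3 - <<'E'
from h import *
f=grab_frame("wrist");cv2.imwrite("pics/w1.png",cv2.convertScaleAbs(f["img"],alpha=1.4,beta=15))
print(f["position"],f["rotation"],sense()["position"],sense()["q"])
spots(f,["notch","tray","push_corner","prints","catch_top"])
E
```

```text
[ 0.47954986 -0.03116034  0.37430593] [ 2.82270362e+00 -5.04435077e-04 -1.32775841e+00] [ 0.40071665 -0.05225993  0.4048752 ] [ 0.43679615  0.17600854 -0.43662858  2.02947264  0.09144471  0.95385871
 -1.37772268]
notch [(0.84, [555.0, -33.0, 9.0])]
tray [(0.76, [556.0, -33.0, 9.0]), (0.41, [499.0, -449.0, 0.0])]
push_corner [(0.71, [535.0, -262.0, 8.0]), (0.7, [395.0, 31.0, 26.0])]
prints [(0.68, [473.0, 3.0, 51.0])]
catch_top [(0.58, [448.0, -103.0, 12.0])]
```

View pics/w1.png

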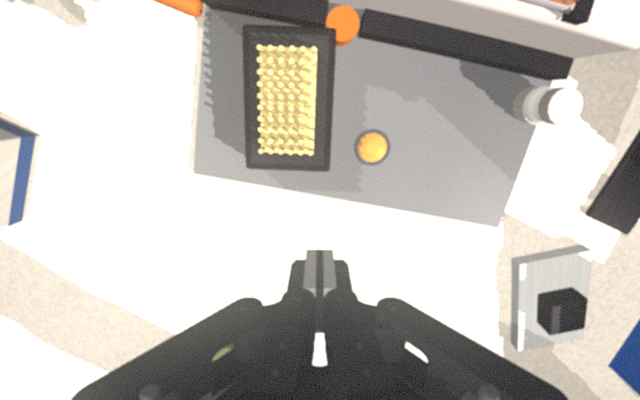

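```bash
python3 - <<'E'
from h import *
from scipy.optimize import least_squares
f=grab_frame("wrist")
def fit(P,uv,x0):
    uv=np.array(uv);P=np.array(P)/1000
    r=least_squares(lambda v:(proj(f,st(v[:2],v[2],P))-uv).ravel(),x0,loss="soft_l1")
    print(np.round(r.x,4),np.round(r.fun,1)); return r.x
s=fit([[-185,145,8],[-185,-245,8],[-115.5,-60,13]],[(195,173),(498,223),(372,147)],[.556,-.033,.03])
t=fit([[0,0,36],[-6,6,48],[-146,96,48],[-146,6,48]],[(343,25),(334,28),(247,168),(329,169)],[.556,-.033,.2])
t=[.556,-.034,.233]
for x,y in [(-125,125),(-125,112)]: print(st(t,t[2],[x/1000,y/1000,0]))
E
```

```text
[ 0.5568 -0.038   0.0652] [-2.2  0.4  1.1  1.3  0.2 -1.3]
[ 0.5549 -0.0395  0.1958] [-0.4 -1.4  2.7 -0.7 -2.   1.4  0.3  3.6]
[[0.40551555 0.05876007 0.        ]]
[[0.40851722 0.04611136 0.        ]]
```

Call:
{"op": "arm_command", "data": {"commands": [{"linear":[2,30,0],"roll":0,"grip":0},{"linear":[2,30,0],"roll":0,"grip":0},{"linear":[0,30,0],"roll":0,"grip":0},{"linear":[0,28,0],"roll":0,"grip":0},{"linear":[0,0,-36],"roll":0,"grip":0},{"linear":[0,0,-36],"roll":0,"grip":0},{"linear":[0,0,-36],"roll":0,"grip":0},{"linear":[0,0,-36],"roll":0,"grip":0},{"linear":[0,0,-36],"roll":0,"grip":0},{"linear":[0,0,-28],"roll":0,"grip":0}]}}

```text
time: 5.9
position: [0.4044, 0.0649, 0.1945]
tool_rot: [-3.141, 0.001, 0.237]
wrist_force: [0.6, 0.2, 0.8]
width: 0.0003
finger_force: 0.0
```

```bash
python3 - <<'E'
from h import *
f=grab_frame("wrist");cv2.imwrite("pics/w2.png",cv2.convertScaleAbs(f["img"],alpha=1.4,beta=15))
s=sense();print(s["position"],s["tool_rot"],s["wrist_force"],s["q"])
E
```

```text
[0.4036407  0.06496169 0.19113505] [-3.13998173  0.00652266  0.23754188] [-1.3807241   1.25497901 -3.39750903] [-0.00729197  0.54477397 -0.30453143  2.29884914  0.45281993  0.35869188
 -2.03164424]
```

View pics/w2.png

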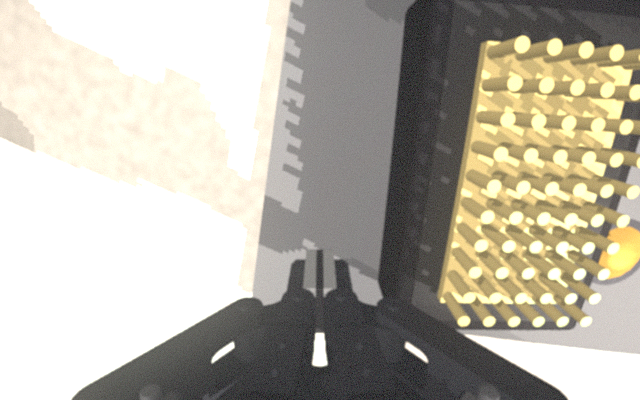

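```bash
python3 - <<'E'
from h import *
E=np.array([556,-35]);prev=np.array([403.6,65])
for i,t in enumerate(np.linspace(.23,1.63,31)):
    c,s=np.cos(t),np.sin(t);p=E+[c*-126-s*109.5,s*-126+c*109.5]
    print(i,np.round(p,1),np.round(p-prev,1));prev=p
E
```

```text
0 [408.4  42.9] [  4.8 -22.1]
1 [404.9  35.9] [-3.5 -7. ]
2 [401.7  28.8] [-3.1 -7.1]
3 [398.9  21.5] [-2.8 -7.3]
4 [396.5  14.1] [-2.5 -7.4]
5 [394.3   6.6] [-2.1 -7.5]
6 [392.6  -0.9] [-1.8 -7.6]
7 [391.2  -8.6] [-1.4 -7.7]
8 [390.1 -16.3] [-1.1 -7.7]
9 [389.4 -24.1] [-0.7 -7.8]
10 [389.1 -31.9] [-0.3 -7.8]
11 [389.1 -39.7] [ 0.  -7.8]
12 [389.5 -47.4] [ 0.4 -7.8]
13 [390.3 -55.2] [ 0.8 -7.8]
14 [391.4 -62.9] [ 1.1 -7.7]
15 [392.9 -70.5] [ 1.5 -7.6]
16 [394.7 -78.1] [ 1.8 -7.6]
17 [396.9 -85.6] [ 2.2 -7.5]
18 [399.5 -93. ] [ 2.5 -7.4]
19 [ 402.3 -100.2] [ 2.9 -7.2]
20 [ 405.5 -107.3] [ 3.2 -7.1]
21 [ 409.1 -114.2] [ 3.5 -6.9]
22 [ 412.9 -121. ] [ 3.9 -6.8]
23 [ 417.1 -127.6] [ 4.2 -6.6]
24 [ 421.6 -134. ] [ 4.5 -6.4]
25 [ 426.3 -140.1] [ 4.8 -6.2]
26 [ 431.4 -146.1] [ 5.  -5.9]
27 [ 436.7 -151.8] [ 5.3 -5.7]
28 [ 442.3 -157.2] [ 5.6 -5.4]
29 [ 448.1 -162.4] [ 5.8 -5.2]
30 [ 454.1 -167.3] [ 6.1 -4.9]
```

```bash
python3 - <<'E'
from h import *
E=np.array([556,-35]);prev=np.array([403.6,65])
for i,t in enumerate(np.linspace(.23,1.63,31)):
    c,s=np.cos(t),np.sin(t);p=E+[c*-115-s*109.5,s*-115+c*109.5]
    print(i,np.round(p,1),np.round(p-prev,1));prev=p
E
```

```text
0 [419.1  45.4] [ 15.5 -19.6]
1 [415.5  38.9] [-3.6 -6.5]
2 [412.2  32.3] [-3.3 -6.6]
3 [409.2  25.5] [-3.  -6.8]
4 [406.5  18.6] [-2.7 -6.9]
5 [404.2  11.6] [-2.3 -7. ]
6 [402.2   4.4] [-2.  -7.1]
7 [400.5  -2.8] [-1.7 -7.2]
8 [399.2 -10.1] [-1.3 -7.3]
9 [398.2 -17.4] [-1.  -7.3]
10 [397.5 -24.8] [-0.6 -7.4]
11 [397.2 -32.2] [-0.3 -7.4]
12 [397.3 -39.6] [ 0.  -7.4]
13 [397.7 -47. ] [ 0.4 -7.4]
14 [398.4 -54.4] [ 0.7 -7.4]
15 [399.5 -61.7] [ 1.1 -7.3]
16 [400.9 -69. ] [ 1.4 -7.3]
17 [402.6 -76.2] [ 1.8 -7.2]
18 [404.7 -83.3] [ 2.1 -7.1]
19 [407.2 -90.3] [ 2.4 -7. ]
20 [409.9 -97.2] [ 2.7 -6.9]
21 [ 413.  -103.9] [ 3.1 -6.7]
22 [ 416.3 -110.5] [ 3.4 -6.6]
23 [ 420. -117.] [ 3.7 -6.4]
24 [ 424.  -123.2] [ 4.  -6.3]
25 [ 428.2 -129.3] [ 4.3 -6.1]
26 [ 432.8 -135.1] [ 4.5 -5.9]
27 [ 437.6 -140.8] [ 4.8 -5.6]
28 [ 442.6 -146.2] [ 5.1 -5.4]
29 [ 448.  -151.4] [ 5.3 -5.2]
30 [ 453.5 -156.3] [ 5.5 -4.9]
```

Call:
{"op": "arm_command", "data": {"commands": [{"linear":[10,2,2],"roll":0,"grip":0},{"linear":[2,-7,2],"roll":0,"grip":0},{"linear":[2,-7,0],"roll":0,"grip":0},{"linear":[0,0,0],"roll":0,"grip":0}]}}

```text
time: 6.28
position: [0.4192, 0.0514, 0.2016]
tool_rot: [3.14, -0.001, 0.235]
wrist_force: [0.1, -0.8, 0.5]
width: 0.0002
finger_force: 0.0
```

Call:
{"op": "arm_command", "data": {"commands": [{"linear":[0,-6,0],"roll":0,"grip":0},{"linear":[-3.6,-6.5,0],"roll":2.67,"grip":0},{"linear":[-3.3,-6.6,0],"roll":2.67,"grip":0},{"linear":[-3.0,-6.8,0],"roll":2.67,"grip":0},{"linear":[-2.7,-6.9,0],"roll":2.67,"grip":0},{"linear":[-2.3,-7.0,0],"roll":2.67,"grip":0}]}}

```text
time: 6.78
position: [0.4037, 0.0139, 0.2015]
tool_rot: [-3.141, -0.003, 0.474]
wrist_force: [-0.4, 5.3, 2.5]
width: -0.0
finger_force: 2.4
```

```bash
python3 - <<'E'
from h import *
f=grab_frame("wrist");cv2.imwrite("pics/w3.png",cv2.convertScaleAbs(f["img"],alpha=1.4,beta=15))
s=sense();print(s["position"],s["tool_rot"],s["wrist_force"])
E
```

```text
[0.4031415  0.01242643 0.2013609 ] [ 3.14102854e+00 -1.08116808e-03  4.76159918e-01] [-0.58403011  2.17828031  1.46627521]
```

View pics/w3.png

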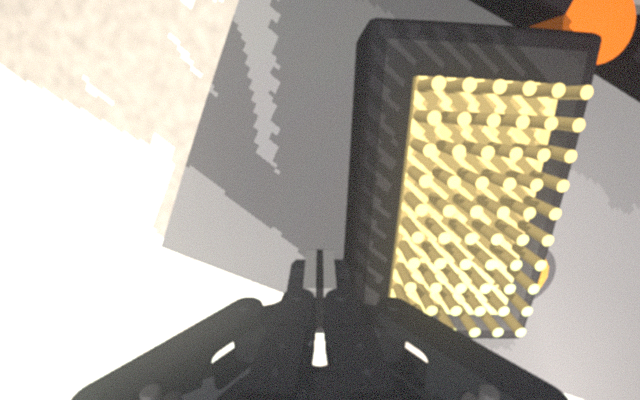

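Call:
{"op": "arm_command", "data": {"commands": [{"linear":[-2.0,-7.1,0],"roll":2.67,"grip":0},{"linear":[-1.7,-7.2,0],"roll":2.67,"grip":0},{"linear":[-1.3,-7.3,0],"roll":2.67,"grip":0},{"linear":[-1,-7.3,0],"roll":2.67,"grip":0},{"linear":[-0.6,-7.4,0],"roll":2.67,"grip":0},{"linear":[-0.3,-7.4,0],"roll":2.67,"grip":0},{"linear":[0,-7.4,0],"roll":2.67,"grip":0},{"linear":[0.4,-7.4,0],"roll":2.67,"grip":0},{"linear":[0.7,-7.4,0],"roll":2.67,"grip":0},{"linear":[1.1,-7.3,0],"roll":2.67,"grip":0}]}}

```text
time: 7.67
position: [0.398, -0.0591, 0.2012]
tool_rot: [-3.141, -0.0, 0.94]
wrist_force: [-4.7, 6.9, 5.7]
width: 0.0003
finger_force: 3.6
```

```bash
python3 - <<'E'
from h import *
f=grab_frame("wrist");cv2.imwrite("pics/w4.png",cv2.convertScaleAbs(f["img"],alpha=1.4,beta=15))
s=sense();print(s["position"],s["tool_rot"],s["wrist_force"])
E
```

```text
[ 0.39825264 -0.06066163  0.20105931] [-3.14128552e+00  9.10813984e-04  9.41268930e-01] [-1.28704909  2.66560757  2.53699323]
```

View pics/w4.png

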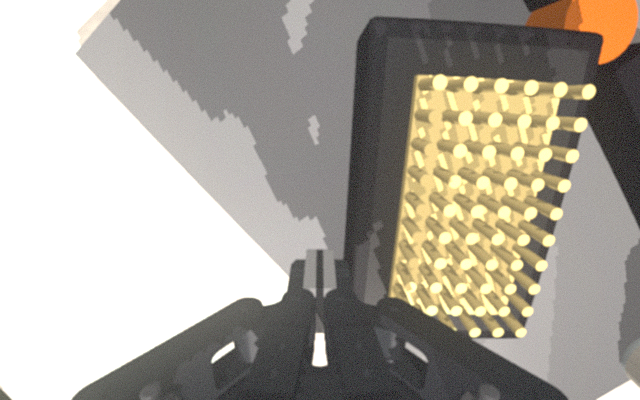

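Call:
{"op": "arm_command", "data": {"commands": [{"linear":[1.4,-7.3,0],"roll":2.67,"grip":0},{"linear":[1.8,-7.2,0],"roll":2.67,"grip":0},{"linear":[2.1,-7.1,0],"roll":2.67,"grip":0},{"linear":[2.4,-7.0,0],"roll":2.67,"grip":0},{"linear":[2.7,-6.9,0],"roll":2.67,"grip":0},{"linear":[3.1,-6.7,0],"roll":2.67,"grip":0},{"linear":[3.4,-6.6,0],"roll":2.67,"grip":0},{"linear":[3.7,-6.4,0],"roll":2.67,"grip":0},{"linear":[4.0,-6.3,0],"roll":2.67,"grip":0},{"linear":[4.3,-6.1,0],"roll":2.67,"grip":0}]}}

```text
time: 8.55
position: [0.4258, -0.127, 0.2008]
tool_rot: [-3.137, 0.001, 1.404]
wrist_force: [-7.4, 4.9, 7.7]
width: 0.0001
finger_force: 4.3
```

Call:
{"op": "arm_command", "data": {"commands": [{"linear":[4.5,-5.9,0],"roll":2.67,"grip":0},{"linear":[4.8,-5.6,0],"roll":2.67,"grip":0},{"linear":[0,0,0],"roll":0,"grip":0}]}}

```text
time: 8.8
position: [0.436, -0.1399, 0.2006]
tool_rot: [-3.138, 0.002, 1.495]
wrist_force: [-4.9, -2.0, 3.1]
width: 0.0
finger_force: 2.1
```

```bash
python3 - <<'E'
from h import *
f=grab_frame("wrist");cv2.imwrite("pics/w5.png",cv2.convertScaleAbs(f["img"],alpha=1.4,beta=15))
s=sense();print(s["position"],s["tool_rot"],s["wrist_force"])
E
```

```text
[ 0.43595972 -0.13967258  0.20059603] [-3.13877149e+00  1.71194162e-03  1.49287986e+00] [-4.97080806 -2.82224874  1.05676485]
```

View pics/w5.png

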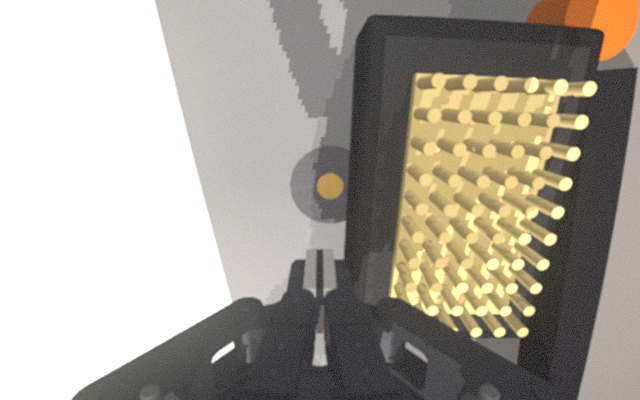

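Call:
{"op": "arm_command", "data": {"commands": [{"linear":[2.6,-2.7,0],"roll":1.34,"grip":0},{"linear":[2.6,-2.7,0],"roll":1.34,"grip":0},{"linear":[2.7,-2.6,0],"roll":1.34,"grip":0},{"linear":[2.7,-2.6,0],"roll":1.34,"grip":0},{"linear":[2.8,-2.4,0],"roll":1.34,"grip":0},{"linear":[0,0,0],"roll":0,"grip":0}]}}

```text
time: 9.35
position: [0.4486, -0.1523, 0.2005]
tool_rot: [-3.136, 0.002, 1.611]
wrist_force: [-8.3, -2.2, 5.2]
width: -0.0001
finger_force: 4.1
```

Call:
{"op": "arm_command", "data": {"commands": [{"linear":[2,-1,0],"roll":0.5,"grip":0},{"linear":[0,0,0],"roll":0,"grip":0}]}}

```text
time: 9.52
position: [0.4499, -0.1532, 0.2004]
tool_rot: [-3.135, 0.002, 1.619]
wrist_force: [-10.6, -2.0, 7.4]
width: -0.0001
finger_force: 5.3
```

```bash
python3 - <<'E'
from h import *
f=grab_frame("wrist");cv2.imwrite("pics/w6.png",cv2.convertScaleAbs(f["img"],alpha=1.4,beta=15))
s=sense();print(s["position"],s["tool_rot"],s["wrist_force"])
E
```

```text
[ 0.44989805 -0.15314575  0.20039748] [-3.13493245e+00  2.13658067e-03  1.61873654e+00] [-9.90565204 -1.96531392  5.72438862]
```

View pics/w6.png

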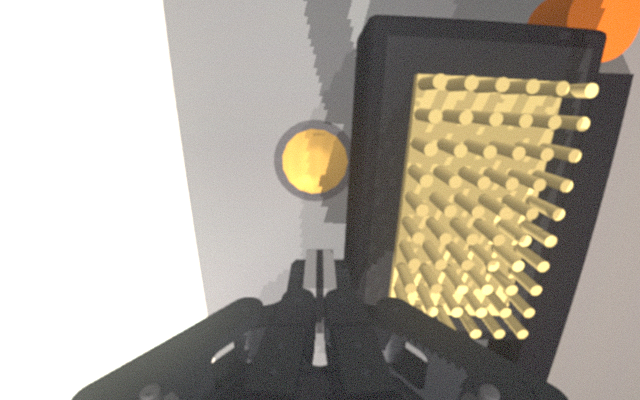

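Call:
{"op": "arm_command", "data": {"commands": [{"linear":[1.5,0,0],"roll":0,"grip":0},{"linear":[0,0,0],"roll":0,"grip":0},{"linear":[0,0,0],"roll":0,"grip":0}]}}

```text
time: 9.82
position: [0.4506, -0.1532, 0.2003]
tool_rot: [-3.133, 0.003, 1.619]
wrist_force: [-13.4, -0.7, 11.0]
width: -0.0
finger_force: 6.9
```

Call:
{"op": "arm_command", "data": {"commands": [{"linear":[1.5,0,0],"roll":0,"grip":0},{"linear":[0,0,0],"roll":0,"grip":0},{"linear":[0,0,0],"roll":0,"grip":0}]}}

```text
time: 10.07
position: [0.4513, -0.1534, 0.2002]
tool_rot: [-3.131, 0.003, 1.618]
wrist_force: [-15.6, -2.0, 12.2]
width: 0.0001
finger_force: 8.3
```

```bash
python3 - <<'E'
from h import *
from scipy.optimize import least_squares
f=grab_frame("wrist");r=cut_out(f,"catch_top")
for d in r[:2]:
    v,u=np.nonzero(d["pixels"]);print(d["conf"],u.min(),u.max(),v.min(),v.max(),len(u))
hsv=cv2.cvtColor(f["img"],cv2.COLOR_BGR2HSV)[110:225,260:356]
m=(hsv[...,1]>90);v,u=np.nonzero(m);print("sat",u.min()+260,u.max()+260,v.min()+110,v.max()+110,m.sum())
f=grab_frame("top"); spots(f,["tray","push_corner","prints","catch_top","notch"])
s=sense();print(s["position"],s["wrist_force"])
E
```

```text
0.81 281 345 128 192 3240
sat 281 355 112 223 3485
tray [(0.98, [556.0, -32.0, 6.0])]
push_corner [(0.26, [325.0, 420.0, -0.0])]
prints [(0.74, [504.0, -110.0, 46.0]), (0.69, [645.0, -435.0, -2.0])]
catch_top []
notch [(0.76, [553.0, -32.0, 7.0])]
[ 0.45129919 -0.15339119  0.20022014] [-16.67098436  -1.1385669   12.45764611]
```

Call:
{"op": "arm_command", "data": {"commands": [{"linear":[-8,0,0],"roll":0,"grip":0},{"linear":[-10,0,0],"roll":0,"grip":0},{"linear":[-4,0,30],"roll":0,"grip":0},{"linear":[0,0,40],"roll":0,"grip":0},{"linear":[0,0,40],"roll":0,"grip":0.5},{"linear":[0,0,40],"roll":0,"grip":0.5},{"linear":[0,0,40],"roll":0,"grip":0.5},{"linear":[0,0,40],"roll":0,"grip":0.5},{"linear":[0,0,40],"roll":0,"grip":0.5},{"linear":[0,0,0],"roll":0,"grip":0.5}]}}

```text
time: 11.3
position: [0.4353, -0.151, 0.4773]
tool_rot: [3.131, 0.005, 1.621]
wrist_force: [2.4, -0.1, 0.4]
width: 0.0427
finger_force: 0.0
```

```bash
python3 - <<'E'
from h import *
f=grab_frame("wrist");np.savez("w7.npz",img=f["img"],**{k:f[k] for k in("fx","fy","cx","cy","dist_coeffs","position","rotation")})
im=cv2.convertScaleAbs(f["img"],alpha=1.5,beta=25)
im=cv2.resize(im,(800,500))
s=sense();print(s["position"],s["tool_rot"],s["width"])
def dr(o,y,P,c): cv2.polylines(im,[np.int32((proj(f,st(o,y,P))+.5)*1.25)],True,c,1)
D=lambda x0,x1,y0,y1,z:np.array([[x0,y0,z],[x1,y0,z],[x1,y1,z],[x0,y1,z]])/1000
o=(.556,-.036);y=.053
dr(o,y,D(-185,160,-245,145,8),(0,255,0));dr(o,y,D(-4,17,-239,139,38),(0,255,255))
dr(o,y+np.pi/2,D(-146,-6,6,96,48),(0,0,255))
dr(o,y,[[-.1155+.018*np.cos(a),-.06+.018*np.sin(a),.008] for a in np.arange(0,6.28,.3)],(255,0,255))
cv2.imwrite("pics/w7.png",im)
spots(f,["tray","push_corner","prints","catch_top","notch","shield_bar"])
f=grab_frame("top");spots(f,["shield_bar"])
f=grab_frame("scene");spots(f,["shield_bar"])
E
```

```text
[ 0.43450539 -0.15172372  0.47417361] [3.13435287 0.00432516 1.62012599] 0.04314471129155725
tray [(0.67, [559.0, -35.0, 9.0])]
push_corner [(0.89, [465.0, -180.0, 26.0]), (0.15, [609.0, -101.0, 277.0])]
prints [(0.87, [509.0, -109.0, 51.0])]
catch_top [(0.94, [447.0, -103.0, 12.0])]
notch [(0.56, [558.0, -34.0, 5.0])]
shield_bar [(0.76, [609.0, -101.0, 277.0])]
shield_bar [(0.85, [610.0, -106.0, 280.0]), (0.72, [638.0, 460.0, 2.0])]
shield_bar [(0.57, [607.0, -103.0, 277.0])]
```

View pics/w7.png

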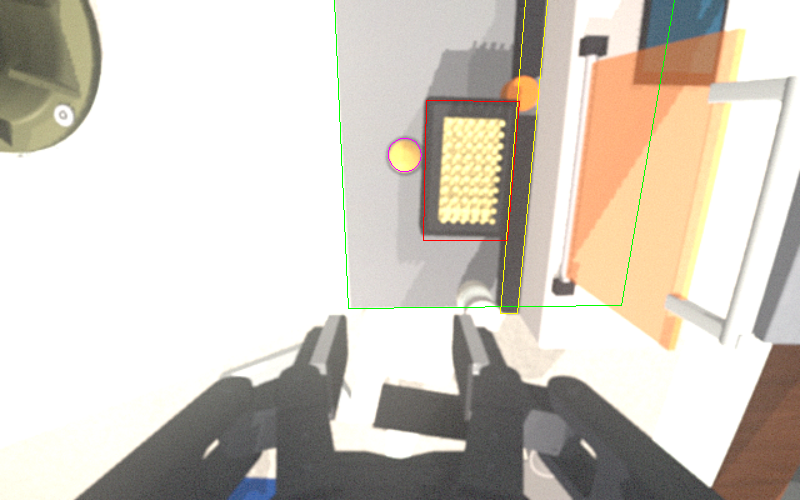

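Call:
{"op": "arm_command", "data": {"commands": [{"linear":[0,8,14],"roll":0,"grip":0.5},{"linear":[30,8,0],"roll":0,"grip":0.5},{"linear":[30,8,0],"roll":0,"grip":0.5},{"linear":[30,8,0],"roll":0,"grip":0.5},{"linear":[30,8,0],"roll":0,"grip":0.5},{"linear":[30,8,0],"roll":0,"grip":0.5},{"linear":[25,0,0],"roll":0,"grip":0.5},{"linear":[0,0,0],"roll":0,"grip":0.5},{"linear":[0,0,0],"roll":0,"grip":0.5}]}}

```text
time: 12.6
position: [0.6096, -0.104, 0.4833]
tool_rot: [-3.14, -0.002, 1.623]
wrist_force: [0.0, -0.2, 0.6]
width: 0.0428
finger_force: 0.0
```

```bash
python3 - <<'E'
from h import *
s=sense();print(s["position"],s["tool_rot"],s["width"])
f=grab_frame("wrist");spots(f,["shield_bar"])
f=grab_frame("top");spots(f,["shield_bar"])
E
```

```text
[ 0.60964365 -0.10404374  0.48332216] [-3.13996858e+00 -1.82891914e-03  1.62335723e+00] 0.04276210868205278
shield_bar [(0.75, [608.0, -102.0, 281.0])]
shield_bar [(0.82, [608.0, -103.0, 281.0])]
```

Call:
{"op": "arm_command", "data": {"commands": [{"linear":[0,0,-17],"roll":0,"grip":0.5},{"linear":[0,0,-17],"roll":0,"grip":0.5},{"linear":[0,0,-17],"roll":0,"grip":0.5},{"linear":[0,0,0],"roll":0,"grip":0.5},{"linear":[0,0,0],"roll":0,"grip":0.25},{"linear":[0,0,0],"roll":0,"grip":0},{"linear":[0,0,0],"roll":0,"grip":0},{"linear":[0,0,0],"roll":0,"grip":0},{"linear":[0,0,0],"roll":0,"grip":0}]}}

```text
time: 13.55
position: [0.6088, -0.1045, 0.4352]
tool_rot: [3.139, 0.001, 1.622]
wrist_force: [-1.0, -1.7, 6.8]
width: 0.0098
finger_force: 58.9
```

```bash
python3 - <<'E'
from h import *
s=sense();print(s["position"],s["width"],s["finger_force"],s["wrist_force"])
y=.053;ax=np.array([np.cos(y),np.sin(y)])
qs=np.linspace(1.7,0,41);prev=None
for q in qs:
    p=np.array([-165*np.cos(q)*ax[0],-165*np.cos(q)*ax[1],165*np.sin(q)])
    if prev is not None: print(round(q,3),np.round(p-prev,1).tolist())
    prev=p
E
```

```text
[ 0.6088494  -0.10450898  0.43522022] 0.009818266975241834 58.9093279838562 [-0.95329837 -1.6966795   6.78670332]
1.658 [-7.0, -0.4, 0.8]
1.615 [-7.0, -0.4, 0.5]
1.572 [-7.0, -0.4, 0.2]
1.53 [-7.0, -0.4, -0.1]
1.488 [-7.0, -0.4, -0.4]
1.445 [-7.0, -0.4, -0.7]
1.402 [-6.9, -0.4, -1.0]
1.36 [-6.9, -0.4, -1.3]
1.318 [-6.8, -0.4, -1.6]
1.275 [-6.7, -0.4, -1.9]
1.232 [-6.7, -0.4, -2.2]
1.19 [-6.6, -0.3, -2.5]
1.148 [-6.4, -0.3, -2.7]
1.105 [-6.3, -0.3, -3.0]
1.062 [-6.2, -0.3, -3.3]
1.02 [-6.0, -0.3, -3.5]
0.978 [-5.9, -0.3, -3.8]
0.935 [-5.7, -0.3, -4.0]
0.893 [-5.5, -0.3, -4.3]
0.85 [-5.4, -0.3, -4.5]
0.808 [-5.2, -0.3, -4.7]
0.765 [-5.0, -0.3, -5.0]
0.722 [-4.7, -0.3, -5.2]
0.68 [-4.5, -0.2, -5.4]
0.638 [-4.3, -0.2, -5.5]
0.595 [-4.0, -0.2, -5.7]
0.552 [-3.8, -0.2, -5.9]
0.51 [-3.5, -0.2, -6.0]
0.468 [-3.3, -0.2, -6.2]
0.425 [-3.0, -0.2, -6.3]
0.383 [-2.8, -0.1, -6.4]
0.34 [-2.5, -0.1, -6.6]
0.298 [-2.2, -0.1, -6.7]
0.255 [-1.9, -0.1, -6.7]
0.213 [-1.6, -0.1, -6.8]
0.17 [-1.3, -0.1, -6.9]
0.128 [-1.0, -0.1, -6.9]
0.085 [-0.7, -0.0, -7.0]
0.043 [-0.4, -0.0, -7.0]
0.0 [-0.1, -0.0, -7.0]
```

Call:
{"op": "arm_command", "data": {"commands": [{"linear":[-7,-0.4,0.8],"roll":0,"grip":0},{"linear":[-7,-0.4,0.5],"roll":0,"grip":0},{"linear":[-7,-0.4,0.2],"roll":0,"grip":0},{"linear":[-7,-0.4,-0.1],"roll":0,"grip":0},{"linear":[-7,-0.4,-0.4],"roll":0,"grip":0},{"linear":[-7,-0.4,-0.7],"roll":0,"grip":0},{"linear":[-6.9,-0.4,-1.0],"roll":0,"grip":0},{"linear":[-6.9,-0.4,-1.3],"roll":0,"grip":0},{"linear":[-6.8,-0.4,-1.6],"roll":0,"grip":0},{"linear":[-6.7,-0.4,-1.9],"roll":0,"grip":0}]}}

```text
time: 14.38
position: [0.5386, -0.1086, 0.4281]
tool_rot: [-3.141, 0.0, 1.622]
wrist_force: [1.5, -0.4, 2.7]
width: 0.0097
finger_force: 61.6
```

Call:
{"op": "arm_command", "data": {"commands": [{"linear":[-6.7,-0.4,-2.2],"roll":0,"grip":0},{"linear":[-6.6,-0.3,-2.5],"roll":0,"grip":0},{"linear":[-6.4,-0.3,-2.7],"roll":0,"grip":0},{"linear":[-6.3,-0.3,-3.0],"roll":0,"grip":0},{"linear":[-6.2,-0.3,-3.3],"roll":0,"grip":0},{"linear":[-6.0,-0.3,-3.5],"roll":0,"grip":0},{"linear":[-5.9,-0.3,-3.8],"roll":0,"grip":0},{"linear":[-5.7,-0.3,-4.0],"roll":0,"grip":0},{"linear":[-5.5,-0.3,-4.3],"roll":0,"grip":0},{"linear":[-5.4,-0.3,-4.5],"roll":0,"grip":0}]}}

```text
time: 15.22
position: [0.4783, -0.112, 0.394]
tool_rot: [3.141, 0.0, 1.622]
wrist_force: [-6.1, -3.9, 9.7]
width: 0.0098
finger_force: 60.6
```

Call:
{"op": "arm_command", "data": {"commands": [{"linear":[-5.2,-0.3,-4.7],"roll":0,"grip":0},{"linear":[-5.0,-0.3,-5.0],"roll":0,"grip":0},{"linear":[-4.7,-0.3,-5.2],"roll":0,"grip":0},{"linear":[-4.5,-0.2,-5.4],"roll":0,"grip":0},{"linear":[-4.3,-0.2,-5.5],"roll":0,"grip":0},{"linear":[-4.0,-0.2,-5.7],"roll":0,"grip":0},{"linear":[-3.8,-0.2,-5.9],"roll":0,"grip":0},{"linear":[-3.5,-0.2,-6.0],"roll":0,"grip":0},{"linear":[-3.3,-0.2,-6.2],"roll":0,"grip":0},{"linear":[-3.0,-0.2,-6.3],"roll":0,"grip":0}]}}

```text
time: 16.05
position: [0.4374, -0.1143, 0.3381]
tool_rot: [3.141, 0.0, 1.622]
wrist_force: [5.4, -5.7, 0.6]
width: 0.0096
finger_force: 58.7
```

Call:
{"op": "arm_command", "data": {"commands": [{"linear":[-2.8,-0.1,-6.4],"roll":0,"grip":0},{"linear":[-2.5,-0.1,-6.6],"roll":0,"grip":0},{"linear":[-2.2,-0.1,-6.7],"roll":0,"grip":0},{"linear":[-1.9,-0.1,-6.7],"roll":0,"grip":0},{"linear":[-1.6,-0.1,-6.8],"roll":0,"grip":0},{"linear":[-1.3,-0.1,-6.9],"roll":0,"grip":0},{"linear":[-1.0,-0.1,-6.9],"roll":0,"grip":0},{"linear":[-0.7,0,-7],"roll":0,"grip":0},{"linear":[-0.4,0,-7],"roll":0,"grip":0},{"linear":[0,0,0],"roll":0,"grip":0}]}}

```text
time: 16.88
position: [0.4243, -0.1152, 0.2771]
tool_rot: [3.138, -0.0, 1.622]
wrist_force: [7.7, -6.1, -2.6]
width: 0.0096
finger_force: 58.4
```

Call:
{"op": "arm_command", "data": {"commands": [{"linear":[0,0,-3],"roll":0,"grip":0},{"linear":[0,0,-3],"roll":0,"grip":0},{"linear":[0,0,0],"roll":0,"grip":0},{"linear":[0,0,0],"roll":0,"grip":0}]}}

```text
time: 17.22
position: [0.4244, -0.115, 0.2721]
tool_rot: [3.138, 0.001, 1.622]
wrist_force: [6.0, -6.5, 3.8]
width: 0.0094
finger_force: 59.2
```

Call:
{"op": "arm_command", "data": {"commands": [{"linear":[0,0,-2],"roll":0,"grip":0},{"linear":[0,0,-2],"roll":0,"grip":0},{"linear":[0,0,0],"roll":0,"grip":0},{"linear":[0,0,0],"roll":0,"grip":0},{"linear":[0,0,0],"roll":0,"grip":0}]}}

```text
time: 17.63
position: [0.4245, -0.1149, 0.2685]
tool_rot: [3.137, 0.001, 1.622]
wrist_force: [5.1, -6.5, 10.0]
width: 0.0095
finger_force: 59.7
```

```bash
python3 - <<'E'
from h import *
s=sense();print(s["position"],s["wrist_force"])
f=grab_frame("top");spots(f,["shield_bar"])
f=grab_frame("scene");spots(f,["shield_bar"])
E
```

```text
[ 0.4244763  -0.11492814  0.26850932] [ 5.09870804 -6.53267826 10.03914832]
shield_bar [(0.61, [423.0, -115.0, 107.0])]
shield_bar [(0.55, [426.0, -114.0, 100.0])]
```

Call:
{"op": "arm_command", "data": {"commands": [{"linear":[0,0,-2],"roll":0,"grip":0},{"linear":[0,0,-1],"roll":0,"grip":0},{"linear":[0,0,0],"roll":0,"grip":0},{"linear":[0,0,0],"roll":0,"grip":0}]}}

```text
time: 18.17
position: [0.4246, -0.1149, 0.2657]
tool_rot: [3.137, 0.002, 1.622]
wrist_force: [4.8, -6.0, 13.0]
width: 0.0093
finger_force: 60.0
```

Call:
{"op": "arm_command", "data": {"commands": [{"linear":[0,0,0],"roll":0,"grip":0.1},{"linear":[0,0,0],"roll":0,"grip":0.2},{"linear":[0,0,0],"roll":0,"grip":0.3},{"linear":[0,0,0],"roll":0,"grip":0.3},{"linear":[0,0,0],"roll":0,"grip":0.3},{"linear":[0,0,0],"roll":0,"grip":0.3}]}}

```text
time: 18.67
position: [0.4226, -0.1145, 0.2641]
tool_rot: [-3.14, -0.001, 1.622]
wrist_force: [-0.3, 1.0, -0.5]
width: 0.026
finger_force: 0.0
```

Call:
{"op": "arm_command", "data": {"commands": [{"linear":[0,0,10],"roll":0,"grip":0.3},{"linear":[0,0,15],"roll":0,"grip":0.3},{"linear":[0,0,25],"roll":0,"grip":0.3},{"linear":[0,0,30],"roll":0,"grip":0.3},{"linear":[0,0,30],"roll":0,"grip":0.3},{"linear":[0,0,30],"roll":0,"grip":0.3},{"linear":[0,0,0],"roll":0,"grip":0.3},{"linear":[0,0,0],"roll":0,"grip":0.3}]}}

```text
time: 19.33
position: [0.4232, -0.1144, 0.4062]
tool_rot: [3.139, 0.001, 1.622]
wrist_force: [-0.3, -0.6, -0.7]
width: 0.0254
finger_force: 0.0
```

```bash
python3 - <<'E'
from h import *
s=sense();print(s["position"],s["wrist_force"],s["width"])
for c in("top","scene","wrist"):
    f=grab_frame(c);spots(f,["shield_bar","tray","push_corner","prints","catch_top","jar"])
E
```

```text
[ 0.42316055 -0.11440305  0.4061838 ] [-0.31593894 -0.5687005  -0.71508658] 0.025439008812315016
shield_bar [(0.74, [423.0, -112.0, 113.0])]
tray []
push_corner []
prints [(0.46, [639.0, 458.0, 3.0])]
catch_top [(0.59, [441.0, -102.0, 22.0])]
jar []
shield_bar [(0.91, [424.0, -118.0, 109.0])]
tray [(0.65, [536.0, 449.0, -1.0])]
push_corner [(0.52, [465.0, -185.0, 28.0]), (0.2, [424.0, -114.0, 107.0])]
prints [(0.41, [537.0, 451.0, -1.0])]
catch_top []
jar [(0.84, [531.0, -266.0, 7.0]), (0.2, [642.0, -441.0, 2.0])]
shield_bar [(0.8, [426.0, -113.0, 112.0])]
tray []
push_corner [(0.78, [465.0, -180.0, 27.0])]
prints []
catch_top [(0.91, [446.0, -103.0, 13.0])]
jar [(0.7, [535.0, -263.0, 8.0])]
```

Bar at z ≈ 0.112 (shut is 0.114), the tray is home, the catch is up and the arm is clear. Handing in.

```bash
python3 -c "
from workcell import *
print(job_done())"
```

```text
the job is handed in; nothing more can be done
None
```

The job is handed in at about 20 s of the 72 s allowed: by my last camera measurements the tray is home against the fence with the catch up, the shield is eased shut, and the gripper is open and clear. The judge gave no verdict.

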